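Clamp the tempeh press in crisscross order

TASK

Clamp down the lid of the four-post tempeh press, evenly and in crisscross order, by pushing its four steel caps down from above. First round: push each cap about halfway down, one corner, then the one diagonally opposite, then the other two corners. Second round: in crisscross order again, push each cap fully home.

Things in the scene. Friction and masses are not known exactly. Their poses are not given: they have to be found in the camera images.
- near_left_top (a point): Centre of the top of the four-post press's near-left cap; sinks with it. Post at -85, +60 mm from the press's centre (x along its long side, away from the robot; y left). Diagonal partner is far_right. z up. All four caps are alike: round steel, flat top 42 mm across, 45 mm high. A cap is pushed straight down its post with closed fingertips; it slides 40 mm in all and stays where left, taking 8 to 10 N.
- near_right_top (a point): Centre of the top of the four-post press's near-right cap; sinks with it. Post at -85, -60 mm from the press's centre (x along its long side, away from the robot; y left). Diagonal partner is far_left. z up. Top of each cap above the table: 176 to 181 mm at the start, 161 mm halfway, 141 mm fully home, where its rim meets the dark collar on the lid and it stops hard.
- far_left_top (a point): Centre of the top of the four-post press's far-left cap; sinks with it. Post at +85, +60 mm from the press's centre (x along its long side, away from the robot; y left). Diagonal partner is near_right. z up. The press is fixed, left or right on the table, turned up to 25 degrees: dark wood base 220 x 170 mm, aluminium mould, pale wood lid (top 90 mm above the table), a post at each corner.
- far_right_top (a point): Centre of the top of the four-post press's far-right cap; sinks with it. Post at +85, -60 mm from the press's centre (x along its long side, away from the robot; y left). Diagonal partner is near_left. z up. Not part of the job: the smaller press with only two posts and like caps. All else near is lower than 185 mm.

How it is judged:
On the way, in this order (a step that is already met when the one before it is completed fails the run):
1. first round: two diagonally opposite caps are about halfway down (tops 151 to 169 mm above the table) while the other two have not been pushed yet (above 173 mm) (((height (world z) of near_left_top between 0.151 and 0.169 m and height (world z) of far_right_top between 0.151 and 0.169 m and height (world z) of each of near_right_top, far_left_top above 0.173 m) or (height (world z) of near_right_top between 0.151 and 0.169 m and height (world z) of far_left_top between 0.151 and 0.169 m and height (world z) of each of near_left_top, far_right_top above 0.173 m))), for 0.2 s.
2. first round complete: all four caps are about halfway down (tops 151 to 169 mm), none further (height (world z) of near_left_top between 0.151 and 0.169 m and height (world z) of near_right_top between 0.151 and 0.169 m and height (world z) of far_left_top between 0.151 and 0.169 m and height (world z) of far_right_top between 0.151 and 0.169 m), for 0.2 s.
3. second round: two diagonally opposite caps are home (tops below 147 mm) while the other two are still about halfway (151 to 169 mm) (((height (world z) of each of near_left_top, far_right_top below 0.147 m and height (world z) of near_right_top between 0.151 and 0.169 m and height (world z) of far_left_top between 0.151 and 0.169 m) or (height (world z) of each of near_right_top, far_left_top below 0.147 m and height (world z) of near_left_top between 0.151 and 0.169 m and height (world z) of far_right_top between 0.151 and 0.169 m))), for 0.2 s.
At the end, for the whole second after the job is handed in: all four caps of the four-post press are fully home on their collars (top within 6 mm of the 141 mm home height above the table) (height (world z) of each of near_left_top, near_right_top, far_left_top, far_right_top below 0.147 m); the robot touches nothing.
It also fails if it takes over 64 s, if anything falls off the work surface, if the arm or the gripper's body presses on something with over 40 N, if the wrist force passes 120 N, or if a joint passes its speed limit or range.

ROBOT

A 6-joint arm with a two-finger parallel gripper is mounted at the origin on the work surface. World frame = base frame: x ahead of the robot, y to its left, z up, the work surface at z = 0. Lengths are in m, angles in rad, forces in N, time in s.
With the tool pointing down it reaches from about 0.375 to 0.975 m from the base axis. Payload 3.8 kg.
Tool frame: the origin (TCP) lies midway between the tips of the shut fingers; the grasp point (between the pads) lies grasp_offset behind it (grasp_offset is the distance from the TCP to the grasp point, in m); z points along the fingers, y is the line along which they close (so a half turn about z gives the same grasp; the last joint's range is limited). The gripper opens to 85 mm and grips with 20 to 120 N. Pads are 22 mm wide; open, the fingers measure 114 mm over their backs; the gripper's body (76 mm by 85 mm) begins 54 mm behind the grasp point. The pads swing forward as they close: fully open they stand 13 mm farther back than shut.
Start: joints at [-1.153, 0.264, 1.604, -0, 1.274, -0.037], TCP at [0.297, -0.606, 0.203] pointing down, gripper open.
Joint ranges: [-2.63, 2.63], [-0.94, 2.18], [0.31, 2.57], [-1.31, 4.45], [0, 2.66], [-2.55, 2.55]. Speed limits (rad/s): [2.57, 2.57, 3.14, 3.14, 3.14, 3.14].

INTERFACE

Orientations are given as a unit quaternion [x, y, z, w].
In Python, from plant import get_state, capture, close_job, grasp_offset gives the robot as it stands. The module is installed in compiled form; this text tells all that it offers.
- The arm moves only by the tool send_rows, never from a script. Its argument "increments" is a list of rows, each a list of 2 entries, a list of its own where there are three numbers: the shift along the world's x, y, z as a fraction of full scale, then the turn, a rotation vector about the world's x, y, z as a fraction of full scale. A call has 1 to 20 rows; each row shifts and turns the commanded pose from where the row before left it; what a row does not reach is not made up. Full scale, the value 1, is 0.025 m for a shift and 8 degrees for a turn. A row lasts 1/8 s, in which the tool goes at most 62.5 mm and 10.7 degrees, less where a joint would pass 70% of its speed; a pose out of reach is approached as far as the arm can. A call with a number of a shift or a turn outside -1 to 1 is refused whole. A call with a gripper value outside its range is refused whole. "gripper" is the opening, from 0 (shut) to 1 (fully open), set as the call begins (left out, the last holds). The fingers move at their own pace and stop on an object; "newtons" is the grip in N (left out, the last holds). Time passes only in rows, so rows that do not move let the fingers close. It gives the time, the measured TCP pose, the force, the opening and the grip force at its end, in the units of the state.
- get_state(): the state, without advancing time (a new reading comes with each control period).
- capture(name): name is "scene" or "top" or "wrist"; returns a dict with "frame" (480x640x3 uint8, red, green, blue), "fovy" (degrees; the focal length in pixels is half the picture's height over the tangent of half this angle, whatever the lens; pixels are square), "cx", "cy" (the principal point, pixels), "R" (3x3) and "t" (3): a world point X has camera coordinates R X + t. Camera axes: x right, y down, z forward; pixel columns grow to the right and rows downward; lengths in m; the calibration is good to about 2 mm. The wrist camera is an equidistant fisheye: a pixel r from the principal point sees the ray r / f radians off the axis. A picture is of the moment at which its call begins. There is no depth.
- close_job(): hands the job in; it is judged then, once.
The state is a dict: "clock": time; "joint_pos": joint angles; "joint_velocities": joint speeds; "effort": joint torques, N m; "eef_pos": TCP position; "tool_rot": TCP orientation; "ft_force": force on the tool from outside, world axes, zero at the start; "moment": the same for the moment, N m; "gripper_width": finger opening in m; "gripper_force": force on a finger pad.
Only numpy, scipy, OpenCV 4.12 (cv2) and the standard library are available. Lean on these libraries where they do the work, as an engineer would, in place of code of your own. Each camera call takes 0.05 s, during which the arm holds its last target. There are 200 camera calls.

## Working session

There is one attempt and no reset: what is moved stays moved. The work goes in short steps, Python scripts to look and compute and a tool call to move; the robot and the scene stay as the last step left them, time stands still between calls to the robot, and variables do not carry over. Pictures are saved under pics/ and viewed, at most 10 in all, crops included, and the job is handed in when it is done.

Besides the shell and the picture viewer there is one more tool, called after "Call:" by a JSON object that holds its "fn" and its "kwargs", one argument or row to a line. send_rows: Moves the arm, as the interface text tells. Shift numbers are shares of 0.025 m and turn numbers shares of 8 degrees, none past 1 either way. Its arguments: {"type":"object","properties":{"increments":{"type":"array"},"gripper":{"type":"number"},"newtons":{"type":"number"}},"required":["increments"]}

```bash
mkdir -p pics
cat > h.py <<'E'
import numpy as np,cv2,pickle
def ray(c,u,v):
    f=240/np.tan(np.radians(c["fovy"])/2)
    d=np.array([(u-c["cx"])/f,(v-c["cy"])/f,1.]); R=np.array(c["R"])
    return -R.T@np.array(c["t"]),R.T@d
def onplane(c,u,v,z):
    o,d=ray(c,u,v); return o+d*(z-o[2])/d[2]
def proj(c,X):
    f=240/np.tan(np.radians(c["fovy"])/2); p=np.array(c["R"])@np.array(X)+np.array(c["t"])
    return p[0]/p[2]*f+c["cx"],p[1]/p[2]*f+c["cy"]
E
python3 - <<'E'
from plant import *
import pickle,cv2,numpy as np
for n in("scene","top"):
    c=capture(n); pickle.dump(c,open(n+".pkl","wb")); cv2.imwrite(f"pics/{n}0.png",c["frame"][:,:,::-1])
    print(n,c["fovy"],c["cx"],c["cy"],-np.array(c["R"]).T@np.array(c["t"]))
print(get_state(),grasp_offset)
E
```

```text
scene 53.58149555522001 317.0113969944708 239.54775097860184 [0.97494659 0.31204648 0.80303753]
top 57.771854706170714 315.96808966499543 232.7167976233886 [ 0.42658569 -0.03261634  1.02963383]
{'clock': 0.1, 'joint_pos': array([-1.15289495e+00,  2.64698535e-01,  1.60527995e+00, -3.92264397e-05,
        1.27370358e+00, -3.69197071e-02]), 'joint_velocities': array([-0.0016219 , -0.00182798, -0.00567078,  0.0003773 , -0.00170432,
        0.00058684]), 'effort': array([-4.58765408e-04, -5.16707647e+01, -3.68590343e+01,  4.44353623e-05,
        6.33331278e-03,  1.55182857e-05]), 'eef_pos': array([ 0.29620074, -0.60571305,  0.20154967]), 'tool_rot': array([ 9.74251637e-01,  2.25460986e-01, -2.16214413e-04, -1.02225899e-03]), 'ft_force': array([-0.2646226 ,  0.38512366, -0.07852102]), 'moment': array([-0.00431367,  0.00121281, -0.04139129]), 'gripper_force': 0.0, 'gripper_width': 0.0853125486878645} 0.0187
```

View pics/scene0.png

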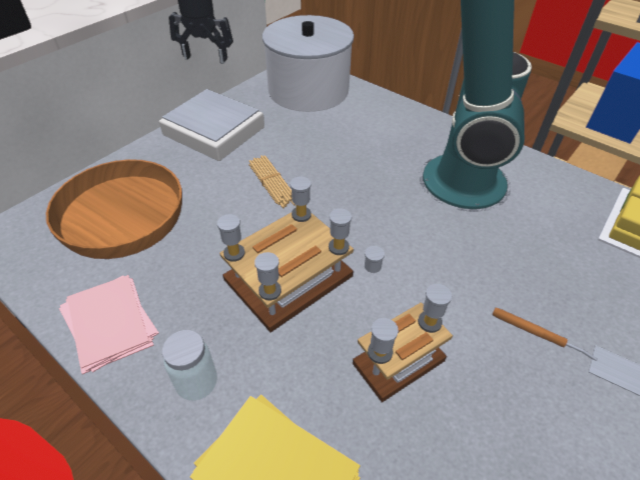

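View pics/top0.png

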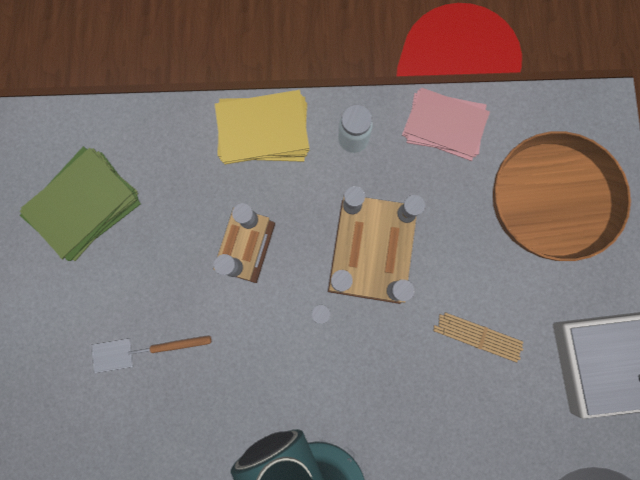

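The top view shows the four-post press with caps at about (354,196) far-left, (414,206) far-right, (341,280) near-left and (402,290) near-right. The scene view shows the same caps at (229,230), (301,190), (267,268) and (340,222). The small press at (235,240) in the top view and the loose cup at (321,314) are distractors.

```bash
cat > m.py <<'E'
from h import *
c=pickle.load(open("top.pkl","rb")); im=c["frame"]
S=6; x0,y0,x1,y1=320,175,440,315
g=cv2.resize(im[y0:y1,x0:x1],None,fx=S,fy=S,interpolation=cv2.INTER_CUBIC)
gr=cv2.GaussianBlur(cv2.cvtColor(g,cv2.COLOR_RGB2GRAY),(7,7),0)
seeds=dict(FL=(354,196),FR=(414,206),NL=(341,280),NR=(402,290)); P={}
out=g.copy()
for k,(u,v) in seeds.items():
    a,b=int((u-x0)*S),int((v-y0)*S); w=100
    aa,bb=max(a-w,0),max(b-w,0)
    sub=gr[bb:b+w,aa:a+w]
    h=cv2.HoughCircles(sub,cv2.HOUGH_GRADIENT_ALT,1.2,10,param1=80,param2=0.3,minRadius=56,maxRadius=72)
    if h is None: print(k,None); continue
    h=h[0].reshape(-1,h.shape[-1]); 
    for q in h[:4]: print(k,((q[0]+aa+.5)/S-.5+x0,(q[1]+bb+.5)/S-.5+y0,q[2]/S),onplane(c,(q[0]+aa)/S+x0-.4,(q[1]+bb)/S+y0-.4,.1785).round(4))
    q=h[0]; cv2.circle(out,(int(q[0]+aa),int(q[1]+bb)),int(q[2]),(255,0,0),1)
cv2.imwrite("pics/crop1.png",cv2.resize(out,None,fx=.7,fy=.7)[:,:,::-1])
E
python3 m.py
```

```text
FL None
FR (np.float32(413.71667), np.float32(204.71667), np.float32(9.840247)) [ 0.6031 -0.2069  0.1785]
FR (np.float32(406.51666), np.float32(212.51666), np.float32(9.699238)) [ 0.5877 -0.1919  0.1785]
NL None
NR None
```

View pics/crop1.png

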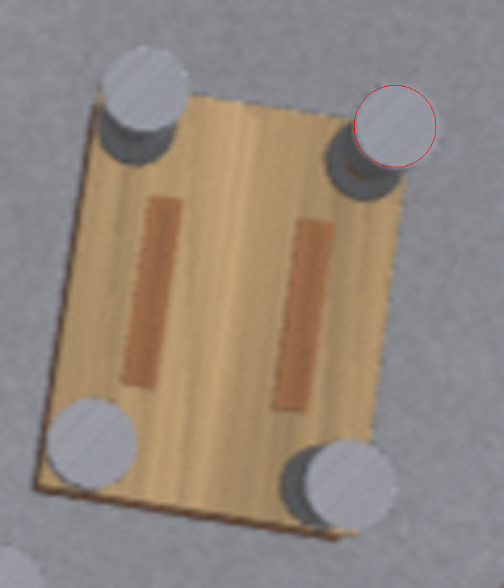

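The crop shows four cap discs, at crop positions FL (145,88), FR (395,126), NL (91,443) and NR (351,485), scale 4.2.

```bash
cat > fit.py <<'E'
from h import *
c=pickle.load(open("top.pkl","rb")); s=pickle.load(open("scene.pkl","rb"))
px=np.array([(145,88),(395,126),(91,443),(351,485)])/4.2+[320-.38,175-.38]
W=np.array([onplane(c,u,v,.1785)[:2] for u,v in px]); L=np.array([(85,60),(85,-60),(-85,60),(-85,-60)])/1000
U,_,V=np.linalg.svd((L-L.mean(0)).T@(W-W.mean(0))); R=(U@V).T
F=L@R.T+W.mean(0)
print("meas",W.round(4).tolist()); print("fit",F.round(4).tolist(),"res mm",((W-F)*1e3).round(1).tolist())
print("yaw",np.degrees(np.arctan2(R[1,0],R[0,0])),"centre",W.mean(0))
im=s["frame"].copy(); im=cv2.resize(im[150:330,180:380],None,fx=4,fy=4,interpolation=cv2.INTER_CUBIC)
for p in F:
    ring=np.array([proj(s,(p[0]+.021*np.cos(a),p[1]+.021*np.sin(a),.1785)) for a in np.linspace(0,6.3,40)])
    cv2.polylines(im,[((ring-[180,150]+.4)*4).astype(int)],True,(255,0,0),1)
cv2.imwrite("pics/sc1.png",im[:,:,::-1][:600])
E
python3 fit.py
```

```text
meas [[0.6246, -0.0895], [0.6033, -0.2068], [0.4572, -0.0593], [0.4356, -0.1781]]
fit [[0.6244, -0.0892], [0.6034, -0.2074], [0.457, -0.0595], [0.436, -0.1776]] res mm [[0.3, -0.3], [-0.1, 0.6], [0.2, 0.2], [-0.4, -0.5]]
yaw -10.071151088063566 centre [ 0.53018773 -0.13341487]
```

View pics/sc1.png

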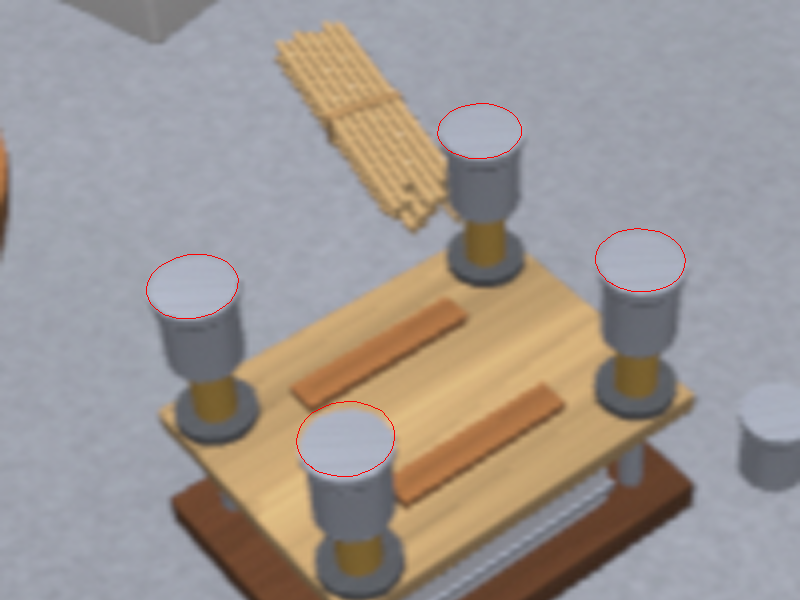

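The fit residual is under 1 mm and the scene view's rings land on all four caps: NR (0.436,-0.178), FL (0.624,-0.089), NL (0.457,-0.060), FR (0.603,-0.207). I'll shut the fingers and go above NR first.

Call:
{"fn": "send_rows", "kwargs": {
  "increments": [
    [[0, 0, 0.6], [0, 0, 0]],
    [[0.28, 0.86, 0], [0, 0, 0]],
    [[0.28, 0.86, 0], [0, 0, 0]],
    [[0.28, 0.86, 0], [0, 0, 0]],
    [[0.28, 0.86, 0], [0, 0, 0]],
    [[0.28, 0.86, 0], [0, 0, 0]],
    [[0.28, 0.86, 0], [0, 0, 0]],
    [[0.28, 0.86, 0], [0, 0, 0]],
    [[0.28, 0.86, 0], [0, 0, 0]],
    [[0.28, 0.86, 0], [0, 0, 0]],
    [[0.28, 0.86, 0], [0, 0, 0]],
    [[0.28, 0.86, 0], [0, 0, 0]],
    [[0.28, 0.86, 0], [0, 0, 0]],
    [[0.28, 0.86, 0], [0, 0, 0]],
    [[0.28, 0.86, 0], [0, 0, 0]],
    [[0.28, 0.86, 0], [0, 0, 0]],
    [[0.28, 0.86, 0], [0, 0, 0]],
    [[0.28, 0.86, 0], [0, 0, 0]],
    [[0.28, 0.86, 0], [0, 0, 0]],
    [[0.28, 0.86, 0], [0, 0, 0]]
  ],
  "gripper": 0,
  "newtons": 40
}}

```text
clock: 2.6
eef_pos: [0.4297, -0.1965, 0.2178]
tool_rot: [0.974, 0.225, 0.0, 0.0]
ft_force: [0.2, 0.5, 0.1]
gripper_width: 0.0002
gripper_force: 0.0
```

Call:
{"fn": "send_rows", "kwargs": {
  "increments": [
    [[0.24, 0.76, 0], [0, 0, 0]],
    [[0, 0, -0.5], [0, 0, 0]],
    [[0, 0, -0.5], [0, 0, 0]],
    [[0, 0, -0.2], [0, 0, 0]],
    [[0, 0, -0.2], [0, 0, 0]],
    [[0, 0, -0.2], [0, 0, 0]],
    [[0, 0, -0.2], [0, 0, 0]],
    [[0, 0, -0.2], [0, 0, 0]],
    [[0, 0, -0.2], [0, 0, 0]],
    [[0, 0, 0], [0, 0, 0]],
    [[0, 0, 0], [0, 0, 0]]
  ]
}}

```text
clock: 3.98
eef_pos: [0.4356, -0.1789, 0.1629]
tool_rot: [0.974, 0.225, 0.0, 0.0]
ft_force: [0.1, 0.8, 0.7]
gripper_width: -0.0002
gripper_force: 0.0
```

Run:
```python
from plant import *
import cv2
c=capture("scene")
im=cv2.resize(c["frame"][150:330,180:380],None,fx=3,fy=3,interpolation=cv2.INTER_CUBIC); cv2.imwrite("pics/sc2.png",im[:,:,::-1])
```

```text
(no output)
```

View pics/sc2.png

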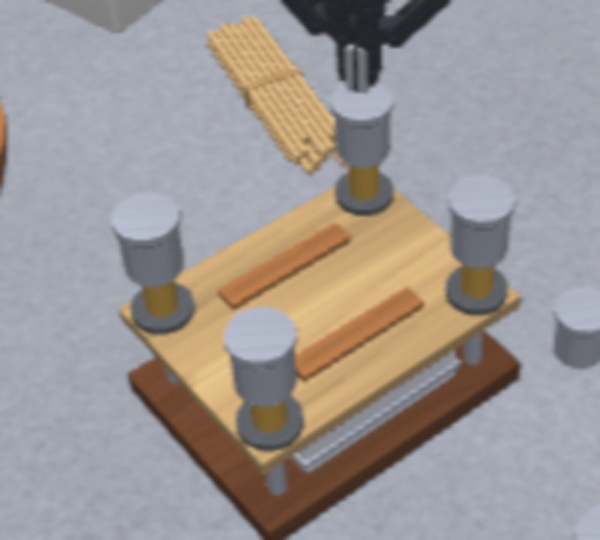

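The NR cap, at crop (361,98), hasn't moved, although the fingertips appear right at it. I'll check where the reported TCP projects.

Run:
```python
from plant import *
from h import *
s=get_state(); print(s["clock"],s["eef_pos"],s["ft_force"],s["tool_rot"])
c=capture("scene"); pickle.dump(c,open("scene2.pkl","wb"))
for X in (s["eef_pos"],(.436,-.1776,.1785),(.436,-.1776,.161)): print(((np.array(proj(c,X))-[180,150])*3).round(1))
a=pickle.load(open("scene.pkl","rb"))
print(np.abs(np.array(a["t"])-c["t"]).max())
d=lambda q:cv2.resize(q["frame"][165:235,270:330],None,fx=6,fy=6,interpolation=cv2.INTER_CUBIC)
cv2.imwrite("pics/cmp.png",np.hstack([d(a),d(c)])[:,:,::-1])
```

```text
4.025 [ 0.43567453 -0.17893381  0.16298163] [-0.10741682  0.04144638  0.0296144 ] [9.74251857e-01 2.25462377e-01 1.47674315e-04 1.18077381e-04]
[358.  113.4]
[358.7  97. ]
[359.3 116.7]
0.0
```

View pics/cmp.png

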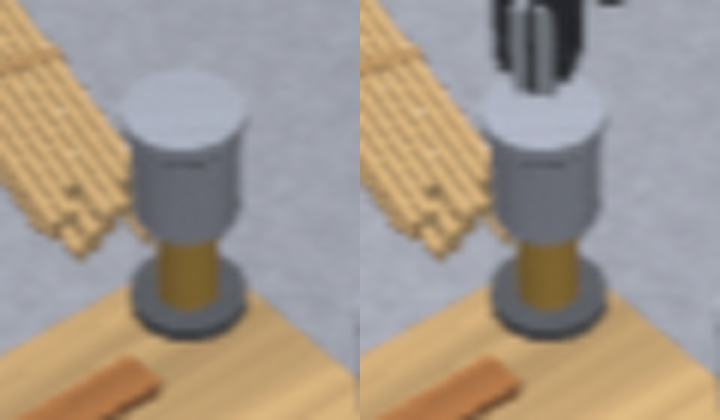

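The tips show at about px (300,180), above the cap's top at (299.6,182). With no force and no cap movement, they are still above it and the TCP height reads lower than the real tip. I'll feel for contact.

Call:
{"fn": "send_rows", "kwargs": {
  "increments": [
    [[0, 0, -0.1], [0, 0, 0]],
    [[0, 0, -0.1], [0, 0, 0]]
  ]
}}

```text
clock: 4.32
eef_pos: [0.4355, -0.1789, 0.1577]
tool_rot: [0.974, 0.225, 0.0, 0.0]
ft_force: [0.6, -0.4, -0.4]
gripper_width: 0.0001
gripper_force: 0.0
```

Call:
{"fn": "send_rows", "kwargs": {
  "increments": [
    [[0, 0, -0.1], [0, 0, 0]]
  ]
}}

```text
clock: 4.45
eef_pos: [0.4354, -0.1788, 0.155]
tool_rot: [0.974, 0.225, -0.0, -0.0]
ft_force: [0.4, 0.2, 0.2]
gripper_width: -0.0001
gripper_force: 0.0
```

Call:
{"fn": "send_rows", "kwargs": {
  "increments": [
    [[0, 0, -0.1], [0, 0, 0]]
  ]
}}

```text
clock: 4.58
eef_pos: [0.4355, -0.1788, 0.1525]
tool_rot: [0.974, 0.225, -0.0, -0.0]
ft_force: [0.8, 0.7, -0.2]
gripper_width: -0.0
gripper_force: 0.0
```

Call:
{"fn": "send_rows", "kwargs": {
  "increments": [
    [[0, 0, -0.1], [0, 0, 0]]
  ]
}}

```text
clock: 4.7
eef_pos: [0.4356, -0.1789, 0.1506]
tool_rot: [0.974, 0.225, -0.0, 0.0]
ft_force: [-2.3, 1.4, 7.7]
gripper_width: 0.0003
gripper_force: 3.8
```

Contact came at a reported z of about 0.151. I'll look before pushing.

Run:
```python
from plant import *
from h import *
a=pickle.load(open("scene.pkl","rb")); c=capture("scene"); w=capture("wrist")
d=lambda q:cv2.resize(q["frame"][155:235,265:335],None,fx=5,fy=5,interpolation=cv2.INTER_CUBIC)
cv2.imwrite("pics/cmp2.png",np.hstack([d(c),cv2.resize(w["frame"][40:440],None,fx=.7,fy=1)][:2])[:,:,::-1])
print(get_state()["eef_pos"],-np.array(w["R"]).T@np.array(w["t"]),w["fovy"])
```

```text
[ 0.43556693 -0.17894228  0.15051908] [ 0.50920225 -0.14086058  0.32172408] 65.70646984690485
```

View pics/cmp2.png

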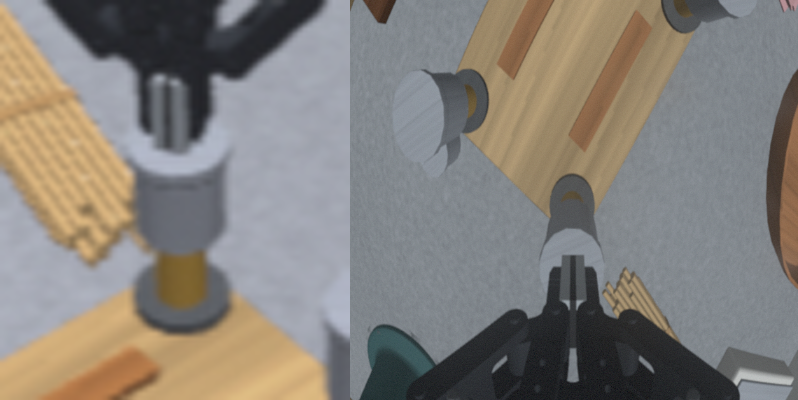

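The tips sit centred on the cap, so the reported z is about 27 mm below the real tips. From here I'll push about 17 mm relative.

Call:
{"fn": "send_rows", "kwargs": {
  "increments": [
    [[0, 0, -0.17], [0, 0, 0]],
    [[0, 0, -0.17], [0, 0, 0]],
    [[0, 0, -0.17], [0, 0, 0]],
    [[0, 0, -0.17], [0, 0, 0]],
    [[0, 0, 0], [0, 0, 0]]
  ]
}}

```text
clock: 5.42
eef_pos: [0.4356, -0.1789, 0.1339]
tool_rot: [0.974, 0.225, 0.0, 0.0]
ft_force: [-1.5, 1.4, 4.6]
gripper_width: 0.0
gripper_force: 2.3
```

```bash
cat > look.py <<'E'
import sys
from plant import *
from h import *
a=pickle.load(open("scene.pkl","rb")); c=capture("scene")
P=dict(FL=(.6244,-.0892),FR=(.6034,-.2074),NL=(.457,-.0595),NR=(.436,-.1776))
# steel/post boundary: sample columns below cap along post axis; brass post length between cap bottom and collar
for k,p in P.items():
    r=[]
    for q in (a,c):
        z=np.arange(.085,.150,.0005)   # along near side of post axis, ~5 mm radius unknown: use axis
        uv=np.array([proj(q,(p[0],p[1],zz)) for zz in z]).astype(np.float32)
        f=q["frame"].astype(np.float32)
        s=cv2.remap(f[:,:,0]-f[:,:,2],uv[:,:1].copy(),uv[:,1:].copy(),cv2.INTER_LINEAR).ravel()
        m=s>25; r.append((z[m].min().round(4),z[m].max().round(4)) if m.any() else None)
    print(k,r)
print(get_state()["eef_pos"].round(4),get_state()["ft_force"].round(1))
E
python3 look.py
```

```text
FL [(np.float64(0.085), np.float64(0.1055)), (np.float64(0.085), np.float64(0.1055))]
FR [(np.float64(0.085), np.float64(0.1125)), (np.float64(0.085), np.float64(0.1125))]
NL [(np.float64(0.085), np.float64(0.111)), (np.float64(0.085), np.float64(0.111))]
NR [(np.float64(0.085), np.float64(0.115)), (np.float64(0.085), np.float64(0.097))]
[ 0.4356 -0.1789  0.1338] [-1.6  1.2  5.7]
```

NR is now about 17 mm down, near 161 mm, and the others haven't moved. Next is FL.

Call:
{"fn": "send_rows", "kwargs": {
  "increments": [
    [[0, 0, 0.8], [0, 0, 0]],
    [[0, 0, 0.8], [0, 0, 0]],
    [[0.75, 0.36, 0], [0, 0, 0]],
    [[0.75, 0.36, 0], [0, 0, 0]],
    [[0.75, 0.36, 0], [0, 0, 0]],
    [[0.75, 0.36, 0], [0, 0, 0]],
    [[0.75, 0.36, 0], [0, 0, 0]],
    [[0.75, 0.36, 0], [0, 0, 0]],
    [[0.75, 0.36, 0], [0, 0, 0]],
    [[0.75, 0.36, 0], [0, 0, 0]],
    [[0.75, 0.36, 0], [0, 0, 0]],
    [[0.75, 0.36, 0], [0, 0, 0]],
    [[0, 0, 0], [0, 0, 0]],
    [[0, 0, -0.4], [0, 0, 0]],
    [[0, 0, -0.3], [0, 0, 0]],
    [[0, 0, -0.1], [0, 0, 0]],
    [[0, 0, 0], [0, 0, 0]]
  ]
}}

```text
clock: 7.6
eef_pos: [0.6224, -0.0891, 0.1528]
tool_rot: [0.974, 0.225, -0.0, -0.0]
ft_force: [-0.5, -0.4, 0.1]
gripper_width: 0.0004
gripper_force: 0.0
```

Call:
{"fn": "send_rows", "kwargs": {
  "increments": [
    [[0, 0, -0.1], [0, 0, 0]]
  ]
}}

```text
clock: 7.72
eef_pos: [0.6233, -0.0891, 0.1513]
tool_rot: [0.974, 0.225, 0.001, 0.0]
ft_force: [0.9, -0.2, 0.7]
gripper_width: -0.0002
gripper_force: 0.0
```

Call:
{"fn": "send_rows", "kwargs": {
  "increments": [
    [[0, 0, -0.1], [0, 0, 0]]
  ]
}}

```text
clock: 7.85
eef_pos: [0.6232, -0.089, 0.1485]
tool_rot: [0.974, 0.225, 0.0, 0.0]
ft_force: [0.1, -0.1, 1.1]
gripper_width: -0.0002
gripper_force: 0.0
```

Call:
{"fn": "send_rows", "kwargs": {
  "increments": [
    [[0, 0, -0.15], [0, 0, 0]],
    [[0, 0, -0.15], [0, 0, 0]],
    [[0, 0, 0], [0, 0, 0]]
  ]
}}

```text
clock: 8.22
eef_pos: [0.6233, -0.089, 0.142]
tool_rot: [0.974, 0.225, 0.0, 0.0]
ft_force: [-1.5, 0.3, 5.6]
gripper_width: -0.0002
gripper_force: 2.5
```

Call:
{"fn": "send_rows", "kwargs": {
  "increments": [
    [[0, 0, -0.12], [0, 0, 0]],
    [[0, 0, -0.12], [0, 0, 0]],
    [[0, 0, -0.12], [0, 0, 0]],
    [[0, 0, 0], [0, 0, 0]]
  ]
}}

```text
clock: 8.72
eef_pos: [0.6233, -0.089, 0.1332]
tool_rot: [0.974, 0.225, 0.0, 0.0]
ft_force: [-2.3, 0.2, 6.3]
gripper_width: -0.0004
gripper_force: 2.9
```

```bash
python3 look.py
```

```text
FL [(np.float64(0.085), np.float64(0.1055)), (np.float64(0.085), np.float64(0.09))]
FR [(np.float64(0.085), np.float64(0.1125)), (np.float64(0.085), np.float64(0.1125))]
NL [(np.float64(0.085), np.float64(0.111)), (np.float64(0.085), np.float64(0.111))]
NR [(np.float64(0.085), np.float64(0.115)), (np.float64(0.085), np.float64(0.097))]
[ 0.6233 -0.089   0.1332] [-1.9  0.7  5.9]
```

FL sank about 15.5 mm, which is within the window. Next is NL.

Call:
{"fn": "send_rows", "kwargs": {
  "increments": [
    [[0, 0, 0.8], [0, 0, 0]],
    [[0, 0, 0.8], [0, 0, 0]],
    [[-0.83, 0.15, 0], [0, 0, 0]],
    [[-0.83, 0.15, 0], [0, 0, 0]],
    [[-0.83, 0.15, 0], [0, 0, 0]],
    [[-0.83, 0.15, 0], [0, 0, 0]],
    [[-0.83, 0.15, 0], [0, 0, 0]],
    [[-0.83, 0.15, 0], [0, 0, 0]],
    [[-0.83, 0.15, 0], [0, 0, 0]],
    [[-0.83, 0.15, 0], [0, 0, 0]],
    [[0, 0, 0], [0, 0, 0]],
    [[0, 0, -0.4], [0, 0, 0]],
    [[0, 0, -0.3], [0, 0, 0]],
    [[0, 0, -0.15], [0, 0, 0]],
    [[0, 0, -0.15], [0, 0, 0]],
    [[0, 0, -0.15], [0, 0, 0]],
    [[0, 0, -0.15], [0, 0, 0]],
    [[0, 0, -0.15], [0, 0, 0]],
    [[0, 0, 0], [0, 0, 0]]
  ]
}}

```text
clock: 11.15
eef_pos: [0.4569, -0.0589, 0.1358]
tool_rot: [0.974, 0.225, -0.001, -0.0]
ft_force: [-3.0, 0.6, 4.6]
gripper_width: 0.0001
gripper_force: 2.4
```

```bash
python3 look.py
```

```text
FL [(np.float64(0.085), np.float64(0.1055)), (np.float64(0.085), np.float64(0.09))]
FR [(np.float64(0.085), np.float64(0.1125)), (np.float64(0.085), np.float64(0.1125))]
NL [(np.float64(0.085), np.float64(0.111)), (np.float64(0.085), np.float64(0.0965))]
NR [(np.float64(0.085), np.float64(0.115)), (np.float64(0.085), np.float64(0.097))]
[ 0.4569 -0.0589  0.1358] [-2.4  0.1  5.2]
```

Call:
{"fn": "send_rows", "kwargs": {
  "increments": [
    [[0, 0, -0.1], [0, 0, 0]],
    [[0, 0, 0.8], [0, 0, 0]],
    [[0, 0, 0.8], [0, 0, 0]],
    [[0.73, -0.74, 0], [0, 0, 0]],
    [[0.73, -0.74, 0], [0, 0, 0]],
    [[0.73, -0.74, 0], [0, 0, 0]],
    [[0.73, -0.74, 0], [0, 0, 0]],
    [[0.73, -0.74, 0], [0, 0, 0]],
    [[0.73, -0.74, 0], [0, 0, 0]],
    [[0.73, -0.74, 0], [0, 0, 0]],
    [[0.73, -0.74, 0], [0, 0, 0]],
    [[0, 0, 0], [0, 0, 0]],
    [[0, 0, -0.4], [0, 0, 0]],
    [[0, 0, -0.3], [0, 0, 0]],
    [[0, 0, -0.15], [0, 0, 0]],
    [[0, 0, -0.15], [0, 0, 0]],
    [[0, 0, -0.15], [0, 0, 0]],
    [[0, 0, -0.15], [0, 0, 0]],
    [[0, 0, -0.15], [0, 0, 0]],
    [[0, 0, 0], [0, 0, 0]]
  ]
}}

```text
clock: 13.7
eef_pos: [0.6024, -0.2063, 0.1378]
tool_rot: [0.974, 0.226, -0.0, -0.0]
ft_force: [-3.4, 0.7, 5.1]
gripper_width: -0.0001
gripper_force: 2.3
```

```bash
python3 look.py
```

```text
FL [(np.float64(0.085), np.float64(0.1055)), (np.float64(0.085), np.float64(0.09))]
FR [(np.float64(0.085), np.float64(0.1125)), (np.float64(0.085), np.float64(0.099))]
NL [(np.float64(0.085), np.float64(0.111)), (np.float64(0.085), np.float64(0.094))]
NR [(np.float64(0.085), np.float64(0.115)), (np.float64(0.085), np.float64(0.097))]
[ 0.6025 -0.2063  0.1378] [-3.5  1.3  5.7]
```

Call:
{"fn": "send_rows", "kwargs": {
  "increments": [
    [[0, 0, -0.14], [0, 0, 0]],
    [[0, 0, 0], [0, 0, 0]],
    [[0, 0, 0], [0, 0, 0]],
    [[0, 0, 0], [0, 0, 0]]
  ]
}}

```text
clock: 14.25
eef_pos: [0.6026, -0.2063, 0.1343]
tool_rot: [0.974, 0.226, -0.0, -0.0]
ft_force: [-3.9, 1.6, 4.7]
gripper_width: 0.0001
gripper_force: 2.9
```

```bash
python3 look.py
```

```text
FL [(np.float64(0.085), np.float64(0.1055)), (np.float64(0.085), np.float64(0.09))]
FR [(np.float64(0.085), np.float64(0.1125)), (np.float64(0.085), np.float64(0.096))]
NL [(np.float64(0.085), np.float64(0.111)), (np.float64(0.085), np.float64(0.094))]
NR [(np.float64(0.085), np.float64(0.115)), (np.float64(0.085), np.float64(0.097))]
[ 0.6026 -0.2064  0.1344] [-3.9  2.   5.4]
```

Call:
{"fn": "send_rows", "kwargs": {
  "increments": [
    [[0, 0, -0.15], [0, 0, 0]],
    [[0, 0, -0.15], [0, 0, 0]],
    [[0, 0, -0.15], [0, 0, 0]],
    [[0, 0, -0.15], [0, 0, 0]],
    [[0, 0, -0.1], [0, 0, 0]]
  ]
}}

```text
clock: 14.92
eef_pos: [0.6027, -0.2064, 0.1172]
tool_rot: [0.974, 0.226, -0.0, -0.0]
ft_force: [-4.8, 1.9, 7.9]
gripper_width: 0.0001
gripper_force: 4.0
```

Call:
{"fn": "send_rows", "kwargs": {
  "increments": [
    [[0, 0, -0.1], [0, 0, 0]]
  ]
}}

```text
clock: 15.05
eef_pos: [0.6027, -0.2064, 0.1147]
tool_rot: [0.974, 0.226, -0.0, -0.0]
ft_force: [-4.1, 2.0, 7.5]
gripper_width: 0.0001
gripper_force: 4.0
```

Still sliding, so I'll go on in small steps until the hard stop.

Call:
{"fn": "send_rows", "kwargs": {
  "increments": [
    [[0, 0, -0.08], [0, 0, 0]]
  ]
}}

```text
clock: 15.18
eef_pos: [0.6027, -0.2064, 0.1127]
tool_rot: [0.974, 0.226, -0.0, -0.0]
ft_force: [-4.4, 2.2, 8.1]
gripper_width: -0.0004
gripper_force: 3.9
```

Call:
{"fn": "send_rows", "kwargs": {
  "increments": [
    [[0, 0, -0.06], [0, 0, 0]]
  ]
}}

```text
clock: 15.3
eef_pos: [0.6028, -0.2064, 0.1125]
tool_rot: [0.974, 0.226, 0.0, -0.0]
ft_force: [-8.3, 3.6, 18.5]
gripper_width: -0.0001
gripper_force: 8.9
```

Hard stop at reported 0.1125, which is 141 mm real, so the offset is 28.5 mm. Now NL goes home.

Call:
{"fn": "send_rows", "kwargs": {
  "increments": [
    [[0, 0, 0.8], [0, 0, 0]],
    [[0, 0, 0.8], [0, 0, 0]],
    [[-0.73, 0.74, 0], [0, 0, 0]],
    [[-0.73, 0.74, 0], [0, 0, 0]],
    [[-0.73, 0.74, 0], [0, 0, 0]],
    [[-0.73, 0.74, 0], [0, 0, 0]],
    [[-0.73, 0.74, 0], [0, 0, 0]],
    [[-0.73, 0.74, 0], [0, 0, 0]],
    [[-0.73, 0.74, 0], [0, 0, 0]],
    [[-0.73, 0.74, 0], [0, 0, 0]],
    [[0, 0, 0], [0, 0, 0]],
    [[0, 0, -0.3], [0, 0, 0]],
    [[0, 0, -0.3], [0, 0, 0]],
    [[0, 0, -0.15], [0, 0, 0]],
    [[0, 0, -0.15], [0, 0, 0]],
    [[0, 0, -0.15], [0, 0, 0]],
    [[0, 0, -0.15], [0, 0, 0]],
    [[0, 0, -0.15], [0, 0, 0]],
    [[0, 0, -0.15], [0, 0, 0]],
    [[0, 0, -0.05], [0, 0, 0]]
  ]
}}

```text
clock: 17.8
eef_pos: [0.4578, -0.0595, 0.1124]
tool_rot: [0.974, 0.225, 0.0, 0.0]
ft_force: [-6.4, 0.1, 17.2]
gripper_width: -0.0001
gripper_force: 8.4
```

Call:
{"fn": "send_rows", "kwargs": {
  "increments": [
    [[0, 0, -0.06], [0, 0, 0]]
  ]
}}

```text
clock: 17.92
eef_pos: [0.458, -0.0595, 0.1123]
tool_rot: [0.974, 0.225, 0.0, 0.0]
ft_force: [-10.0, 2.0, 26.1]
gripper_width: 0.0003
gripper_force: 13.2
```

```bash
python3 look.py
```

```text
FL [(np.float64(0.085), np.float64(0.1055)), (np.float64(0.085), np.float64(0.09))]
FR [(np.float64(0.085), np.float64(0.1125)), None]
NL [(np.float64(0.085), np.float64(0.111)), None]
NR [(np.float64(0.085), np.float64(0.115)), (np.float64(0.085), np.float64(0.097))]
[ 0.4579 -0.0595  0.1124] [-7.2  1.8 19.7]
```

FR and NL are home, and FL and NR are still halfway. NR is next.

Call:
{"fn": "send_rows", "kwargs": {
  "increments": [
    [[0, 0, 0.8], [0, 0, 0]],
    [[0, 0, 0.9], [0, 0, 0]],
    [[-0.14, -0.79, 0], [0, 0, 0]],
    [[-0.14, -0.79, 0], [0, 0, 0]],
    [[-0.14, -0.79, 0], [0, 0, 0]],
    [[-0.14, -0.79, 0], [0, 0, 0]],
    [[-0.14, -0.79, 0], [0, 0, 0]],
    [[-0.14, -0.79, 0], [0, 0, 0]],
    [[0, 0, 0], [0, 0, 0]],
    [[0, 0, -0.3], [0, 0, 0]],
    [[0, 0, -0.3], [0, 0, 0]],
    [[0, 0, -0.15], [0, 0, 0]],
    [[0, 0, -0.15], [0, 0, 0]],
    [[0, 0, -0.15], [0, 0, 0]],
    [[0, 0, -0.15], [0, 0, 0]],
    [[0, 0, -0.15], [0, 0, 0]],
    [[0, 0, -0.15], [0, 0, 0]],
    [[0, 0, -0.15], [0, 0, 0]]
  ]
}}

```text
clock: 20.23
eef_pos: [0.4358, -0.1767, 0.1123]
tool_rot: [0.974, 0.226, -0.0, -0.0]
ft_force: [-9.9, 4.7, 29.8]
gripper_width: -0.0001
gripper_force: 14.9
```

Call:
{"fn": "send_rows", "kwargs": {
  "increments": [
    [[0, 0, -0.06], [0, 0, 0]]
  ]
}}

```text
clock: 20.35
eef_pos: [0.4359, -0.1767, 0.1123]
tool_rot: [0.974, 0.226, -0.001, -0.0]
ft_force: [-10.9, 6.1, 27.8]
gripper_width: 0.0001
gripper_force: 14.2
```

NR is home. Last is FL.

Call:
{"fn": "send_rows", "kwargs": {
  "increments": [
    [[0, 0, 0.8], [0, 0, 0]],
    [[0, 0, 0.9], [0, 0, 0]],
    [[0.75, 0.35, 0], [0, 0, 0]],
    [[0.75, 0.35, 0], [0, 0, 0]],
    [[0.75, 0.35, 0], [0, 0, 0]],
    [[0.75, 0.35, 0], [0, 0, 0]],
    [[0.75, 0.35, 0], [0, 0, 0]],
    [[0.75, 0.35, 0], [0, 0, 0]],
    [[0.75, 0.35, 0], [0, 0, 0]],
    [[0.75, 0.35, 0], [0, 0, 0]],
    [[0.75, 0.35, 0], [0, 0, 0]],
    [[0.75, 0.35, 0], [0, 0, 0]],
    [[0, 0, 0], [0, 0, 0]],
    [[0, 0, -0.4], [0, 0, 0]],
    [[0, 0, -0.4], [0, 0, 0]],
    [[0, 0, -0.2], [0, 0, 0]],
    [[0, 0, -0.2], [0, 0, 0]],
    [[0, 0, -0.2], [0, 0, 0]],
    [[0, 0, -0.15], [0, 0, 0]]
  ]
}}

```text
clock: 22.72
eef_pos: [0.623, -0.0902, 0.114]
tool_rot: [0.974, 0.225, 0.0, -0.0]
ft_force: [-3.5, 0.8, 8.0]
gripper_width: 0.0003
gripper_force: 4.1
```

Call:
{"fn": "send_rows", "kwargs": {
  "increments": [
    [[0, 0, -0.06], [0, 0, 0]]
  ]
}}

```text
clock: 22.85
eef_pos: [0.623, -0.0902, 0.1125]
tool_rot: [0.974, 0.225, 0.0, -0.0]
ft_force: [-3.5, 1.0, 15.0]
gripper_width: 0.0001
gripper_force: 7.6
```

Call:
{"fn": "send_rows", "kwargs": {
  "increments": [
    [[0, 0, -0.05], [0, 0, 0]],
    [[0, 0, 0.8], [0, 0, 0]],
    [[0, 0, 1], [0, 0, 0]],
    [[0, 0, 1], [0, 0, 0]],
    [[0, 0, 1], [0, 0, 0]],
    [[0, 0, 0], [0, 0, 0]],
    [[0, 0, 0], [0, 0, 0]],
    [[0, 0, 0], [0, 0, 0]]
  ]
}}

```text
clock: 23.85
eef_pos: [0.6224, -0.0897, 0.2034]
tool_rot: [0.974, 0.225, -0.001, -0.001]
ft_force: [-0.9, -0.1, -0.0]
gripper_width: -0.0003
gripper_force: 0.0
```

```bash
python3 look.py
python3 - <<'E'
from plant import *
import cv2
c=capture("scene")
cv2.imwrite("pics/end.png",cv2.resize(c["frame"][150:330,180:380],None,fx=3,fy=3,interpolation=cv2.INTER_CUBIC)[:,:,::-1])
E
```

```text
FL [(np.float64(0.085), np.float64(0.1055)), None]
FR [(np.float64(0.085), np.float64(0.1125)), None]
NL [(np.float64(0.085), np.float64(0.111)), None]
NR [(np.float64(0.085), np.float64(0.115)), None]
[ 0.6225 -0.0898  0.2035] [ 0.7 -0.5  0.5]
```

View pics/end.png

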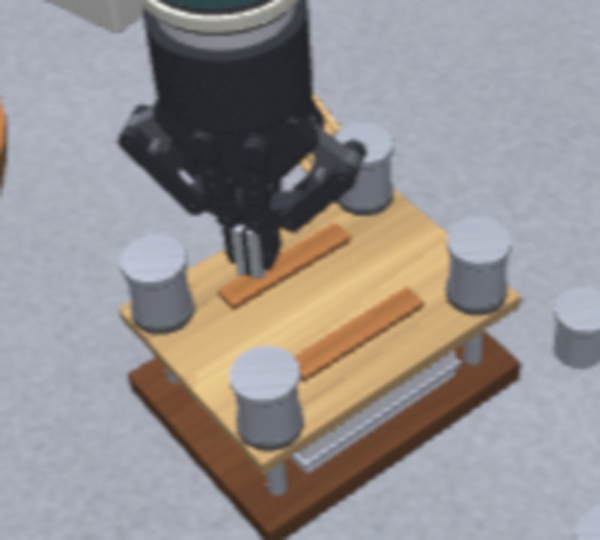

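The picture shows all four caps seated on their collars with no brass visible, and the gripper clear above the press. I'm handing in the job.

```bash
python3 -c "
from plant import *
print(close_job())"
```

```text
the job is handed in; nothing more can be done
None
```

All four caps were pushed halfway and then fully home in crisscross order, and I handed the job in at about 24 s with the arm clear of the press; the hand-in call gave no verdict.

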